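Close the cast transport case with its blind hinge locks

TASK

Close the grey transport case over the two plaster casts: fold the inner lid leaf (on the left) fully down first, then the outer leaf (on the right, with the tongue) down over it, until both lie flat. Each leaf's hinge may or may not be locked by the round knob in front of it, and the knob does not show it: push the leaf gently to find out, never force a leaf that is held, and free a held one by turning its knob a quarter turn either way. Leave the casts and the things on the bench where they are.

Things in the scene. Friction and masses are not known exactly. Their poses are not given: they have to be found in the camera images.
- case: Grey case fixed to the bench, 220 x 212 mm (x, y), origin centre of underside. Its front (-x) is a closed hinge block, local x -110 to -32, 88 high, with a handle out to x -124. Behind: open well, x -34 to 110, walls 6 thick, 68 high. Leaves hinge on the left (+y) and right walls, fold inwards; shut, the outer lies 2 mm over the inner, overlapping 22 mm: shut first, it blocks the inner.
- inner_leaf (a joint): Angle of the inner (left) leaf: 0 shut and level, 1.57 upright, stop at 1.95. Plain plate 4 mm thick, case x -22 to 104 mm, from 3 to 111 mm from its hinge axis. Starts at 1.6 to 1.8. Stiff hinge: it stays where left; folding takes about 2 N at 90 mm. Locked, it moves freely down to about 1.45 and there meets a hard stop; unlocked it folds on to 0.
- outer_leaf (a joint): Angle of the outer (right) leaf; values, plate, stiffness and lock behaviour as for inner_leaf. It hinges 6 mm higher and has a tongue, 60 mm long in x, that stands 16 mm beyond the middle of its free edge (to 127 mm from the axis).
- inner_leaf_hinge (a point): Point on the hinge axis of the inner leaf, at the middle of the leaf's length; case-local (41, 100, 71) mm. The axis runs along the case's x.
- outer_leaf_hinge (a point): Point on the hinge axis of the outer leaf, at the middle of the leaf's length; case-local (41, -100, 77) mm. The axis runs along the case's x.
- inner_leaf_edge (a point): Middle of the free edge of the inner leaf, 111 mm from its hinge axis, half-way through the 4 mm plate.
- outer_leaf_edge (a point): Middle of the free edge of the outer leaf at the root of its tongue, 111 mm from its hinge axis, half-way through the plate.
- inner_knob_grip (a point): Lock knob of the inner leaf: round, black, ribbed, 34 mm across, upright axis at case (-82, 48) mm; this point is on the axis at 109 mm; grip from 96 to 120 mm high (steel rosette below, top at 91). Turns many times either way, 0.08 N m; shows no state. Per half turn about 72 degrees lock and 108 free: a quarter turn from anywhere locked frees it, from free mostly locks it.
- outer_knob_grip (a point): Lock knob of the outer leaf, the same, at case-local (-82, -48) mm. With either knob within a few degrees of the change from locked to free, the leaf rubs past the stop at up to about 10 N.
- cast_upper_center (a point): Plaster cast 60 x 77 x 26 mm lying on the bed of the well, left half; centre, half-way up. Its top is at 46 mm above the bench, below the leaves. Leave it.
- cast_lower_center (a point): Plaster cast 60 x 79 x 26 mm lying on the bed of the well, right half; centre, half-way up. Leave it.
- tape_center (a point): Bystander: roll of masking tape, 60 mm across, 19 mm high, lying left of the case; its centre.
- handpiece_center (a point): Bystander: pen-shaped handpiece 163 mm long, 23 mm thick, lying right of the case; centre of its length, 11 mm up.
Things that resemble listed ones, but are neither listed nor needed, are in the scene too. Leave any black or purple look-alike of the part that bears cast_upper_center alone. What is shaped like the part that bears cast_lower_center but pink is not meant.

How it is judged:
By the outcome, as a careful person would: the job done as asked, in the order asked, and still so for the second after the job is handed in, with the robot touching nothing.
It also fails if it takes over 72 s, if anything falls off the work surface, if the arm or the gripper's body presses on something with over 40 N, if the wrist force passes 120 N, or if a joint passes its speed limit or range.

ROBOT

A 6-joint arm with a two-finger parallel gripper is mounted at the origin on a cart in front of the work surface, level with it; the furniture and walls round the work are solid. World frame = base frame: x ahead of the robot, y to its left, z up, the work surface at z = 0. Lengths are in mm, angles in rad, forces in N, time in s.
With the tool pointing down it reaches from about 275 to 750 mm from the base axis. Payload 10.2 kg.
Tool frame: the origin (TCP) lies midway between the tips of the shut fingers; the grasp point (between the pads) lies 19 mm behind it; z points along the fingers, y is the direction in which the jaws open and shut (so a half turn about z gives the same grasp; the last joint's range is limited). The gripper opens to 85 mm and grips with 20 to 120 N. Pads are 22 mm wide; open, the fingers measure 114 mm over their backs; the gripper's body (76 mm by 85 mm) begins 54 mm behind the grasp point. The pads swing forward as they close: fully open they stand 13 mm farther back than shut.
Start: joints at [-1.55, 0.313, 1.498, -0, 1.331, -0.223], TCP at [126.717, -509.484, 231.294] pointing down, gripper open.
Joint ranges: [-2.94, 2.94], [-0.97, 2.17], [0.19, 2.56], [-1.23, 4.37], [0.02, 3.11], [-2.88, 2.88]. Speed limits (rad/s): [2.39, 2.39, 3.01, 3.14, 3.14, 3.14].

INTERFACE

Orientations are given as a unit quaternion [w, x, y, z].
In Python, from rig import ctrl gives the robot as it stands.
- The arm moves only by the tool carry_out, never from a script. Its argument "plan" is a list of rows, each a list of 3 entries, a list of its own where there are three numbers: the finger opening in mm, from 0 to 85.4, then the shift along the tool's x, y, z in mm, then the turn, a rotation vector about the tool's x, y, z in units of 6 degrees (1.0 is 6 degrees). In form: [[grip, [x, y, z], [ax, ay, az]], ...]. A call has 1 to 20 rows; each row shifts and turns the commanded pose from where the row before left it, along the tool's axes as they then stand; what a row does not reach is not made up. A row lasts 1/12 s, in which the tool goes at most 41.7 mm and 7.16 degrees, less where a joint would pass 70% of its speed; a pose out of reach is approached as far as the arm can. A call with a gripper value outside its range is refused whole. The fingers move at their own pace and stop on an object; "grip_force" is the grip in N (left out, the last holds). Time passes only in rows, so rows that do not move let the fingers close. It gives the time, the measured TCP pose, the force and the opening at its end, in the units of the state.
- ctrl.sense(): the state, without advancing time (a new reading comes with each control period).
- ctrl.capture(name): name is "scene" or "top" or "wrist"; returns a dict with "color" (384x512x3 uint8, blue, green, red), "range_z" (384x512 float32, mm along the optical axis (not along the pixel's ray), 0 where there is no reading), "fx", "fy", "cx", "cy" (pixels), "cam_to_world" (4x4, takes a point from camera to world coordinates); the wrist camera has in their place "tool_from_camera" (4x4, takes a point from camera to tool coordinates, whose origin is the TCP and whose axes are the flange's). Camera axes: x right, y up, looking along -z (the intrinsics and any distortion apply to the point x, -y, -z); pixel columns grow to the right and rows downward; lengths in mm; the calibration is good to about 2 mm. The wrist camera is an equidistant fisheye: a pixel r from the principal point sees the ray r / f radians off the axis. A picture is of the moment at which its call begins: read the wrist's pose just before it.
- ctrl.finish_job(): hands the job in, once; it reports no verdict.
The state is a dict: "time_s": time; "joints": joint angles; "dq": joint speeds; "tau": joint torques, N m; "eef_pos": TCP position; "ee_rot": TCP orientation; "force": force on the tool from outside, world axes, zero at the start; "wrist_torque": the same for the moment, N m; "grip_width": opening from 0.0 (shut) to 1.0 (fully open).
Only numpy, scipy, OpenCV 4.12 (cv2) and the standard library are available. Lean on these libraries where they do the work, as an engineer would, in place of code of your own. Each camera call takes 0.05 s, during which the arm holds its last target.

## Working session

There is one attempt and no reset: what is moved stays moved. The work goes in short steps, Python scripts to look and compute and a tool call to move; the robot and the scene stay as the last step left them, time stands still between calls to the robot, and variables do not carry over. Pictures are saved under pics/ and viewed, and the job is handed in when it is done.

Besides the shell and the picture viewer there is one more tool, called by a JSON object that holds its "op" and its "data", one argument or row to a line. carry_out: Moves the arm, as the interface text tells. Its arguments: {"type":"object","properties":{"plan":{"type":"array"},"grip_force":{"type":"number"}},"required":["plan"]}

```bash
mkdir -p pics; ls
python3 - <<'E'
from rig import ctrl
import cv2,numpy as np
print(ctrl.sense())
for n in ["scene","top"]:
    c=ctrl.capture(n); cv2.imwrite(f"pics/{n}0.png",c["color"]); np.savez(f"pics/{n}0.npz",**c)
    print(n,c["fx"],c["fy"],c["cx"],c["cy"],c["cam_to_world"].round(3).tolist(), [k for k in c])
E
```

```text
pics
{'time_s': 0.0, 'joints': array([-1.55039691e+00,  3.13457898e-01,  1.49847781e+00,  7.65702835e-06,
        1.33099324e+00, -2.23394038e-01]), 'dq': array([-0.00015386, -0.00011663,  0.00070711,  0.00196052, -0.0003167 ,
       -0.00019888]), 'tau': array([-3.30578594e-03, -4.12269402e+01, -2.59742242e+01, -2.86341337e-04,
        4.13047223e-03,  4.88348221e-06]), 'eef_pos': array([ 126.71492761, -509.20019955,  230.71570662]), 'ee_rot': array([-6.64331517e-04,  9.92579678e-01,  1.21594144e-01,  7.13979498e-05]), 'force': array([-0.09877231,  0.7031342 ,  0.41130952]), 'wrist_torque': array([-0.00989427, -0.04766245,  0.01891488]), 'grip_width': 0.9998986980664776}
scene 477.53065953680954 477.53065953680954 250.24015696559394 191.6656175351348 [[-0.587, 0.509, -0.629, -200.053], [-0.81, -0.372, 0.454, 589.772], [-0.003, 0.776, 0.631, 879.912], [0.0, 0.0, 0.0, 1.0]] ['color', 'range_z', 'fx', 'fy', 'cx', 'cy', 'cam_to_world']
top 496.27550525802326 496.27550525802326 258.00679523908633 188.05362651958245 [[-0.026, 0.993, -0.111, 451.029], [-1.0, -0.027, -0.009, 3.005], [-0.012, 0.111, 0.994, 1403.425], [0.0, 0.0, 0.0, 1.0]] ['color', 'range_z', 'fx', 'fy', 'cx', 'cy', 'cam_to_world']
```

View pics/scene0.png

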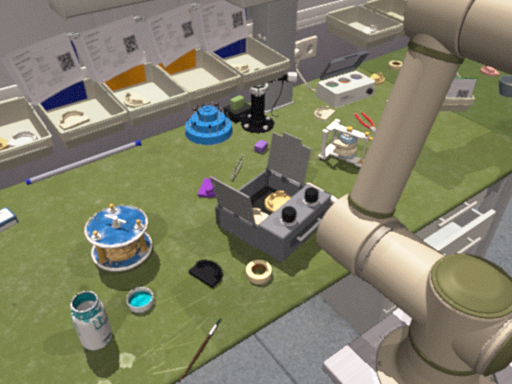

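View pics/top0.png

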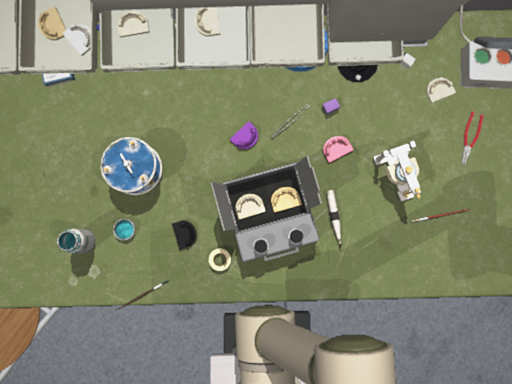

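The top view shows the case at about (268,212). The knobs are at (261,246) and (297,236), the leaves stand up on the left (222,205) and right (311,182), and the casts are at (249,205) and (286,199). The tape is at (219,260) and the handpiece at (335,217). The look-alikes are a black cast (184,235), a purple one (244,136) and a pink one (338,148).

```bash
cat > h.py <<'E'
import numpy as np,cv2
def cloud(c):
    Z=c["range_z"]; v,u=np.mgrid[:Z.shape[0],:Z.shape[1]]
    x=(u-c["cx"])/c["fx"]*Z; y=-(v-c["cy"])/c["fy"]*Z
    P=np.stack([x,y,-Z],-1); M=c["cam_to_world"]
    W=P@M[:3,:3].T+M[:3,3]; W[Z<=0]=np.nan
    return W
def proj(c,p):
    M=np.linalg.inv(c["cam_to_world"]); q=M[:3,:3]@np.asarray(p,float)+M[:3,3]
    return np.array([c["cx"]+c["fx"]*q[0]/-q[2], c["cy"]-c["fy"]*q[1]/-q[2]])
E
python3 - <<'E'
from h import *
c=dict(np.load("pics/top0.npz")); W=cloud(c)
for p in [(246,261),(236,297),(250,240),(240,280),(230,312),(205,222),(182,311),(205,249),(199,286),(260,219),(217,335),(150,200),(170,260)]:
    print(p,W[p].round(1))
col=cv2.resize(c["color"][140:280,190:360],None,fx=4.5,fy=4.5,interpolation=cv2.INTER_CUBIC); cv2.imwrite("pics/topcrop.png",col)
s=dict(np.load("pics/scene0.npz"));cv2.imwrite("pics/scenecrop.png",cv2.resize(s["color"][120:290,190:360],None,fx=3.5,fy=3.5,interpolation=cv2.INTER_CUBIC))
W2=cloud(s)
# block top plane: z 80..95 
for w in (W,W2):
    m=(w[...,2]>84)&(w[...,2]<92)&(w[...,0]>300)&(w[...,0]<550)&(abs(w[...,1])<200)
    P=w[m]; print(len(P), np.median(P[:,2])); r=cv2.minAreaRect(P[:,:2].astype(np.float32)); print(r)
    m=(w[...,2]>112)&(w[...,2]<126)&(w[...,0]>300)&(w[...,0]<450)&(abs(w[...,1])<200)
    P=w[m].astype(np.float32); 
    L=P[P[:,1]>-20]; R=P[P[:,1]<=-20]; print(len(L),L.mean(0) if len(L) else 0,len(R),R.mean(0) if len(R) else 0)
E
```

```text
(246, 261) [444.5  10.4 124.8]
(236, 297) [467.5 -82.4 126. ]
(250, 240) [435.3  66.2  87.2]
(240, 280) [458.7 -39.9  84.9]
(230, 312) [ 482.6 -124.6   92.4]
(205, 222) [550.4 106.4 149.5]
(182, 311) [ 602.  -120.3  157.2]
(205, 249) [557.9  41.3  28.4]
(199, 286) [572.3 -62.1  23.9]
(260, 219) [408.  129.8   1.2]
(217, 335) [ 518.6 -196.6   21.8]
(150, 200) [722.1 179.    1.4]
(170, 260) [658.9   8.3   3.9]
1729 87.43462188821854
((500.4072570800781, -24.991485595703125), (149.28219604492188, 210.39442443847656), 13.369418144226074)
99 [440.30356   10.616535 121.9539  ] 1 [449.72037  -81.768135 125.95356 ]
1305 87.89446596472908
((499.30255126953125, -25.46746063232422), (147.57095336914062, 214.9732208251953), 12.830172538757324)
116 [438.30804   13.330779 120.076195] 1 [449.85413 -77.89685 122.48152]
```

View pics/topcrop.png

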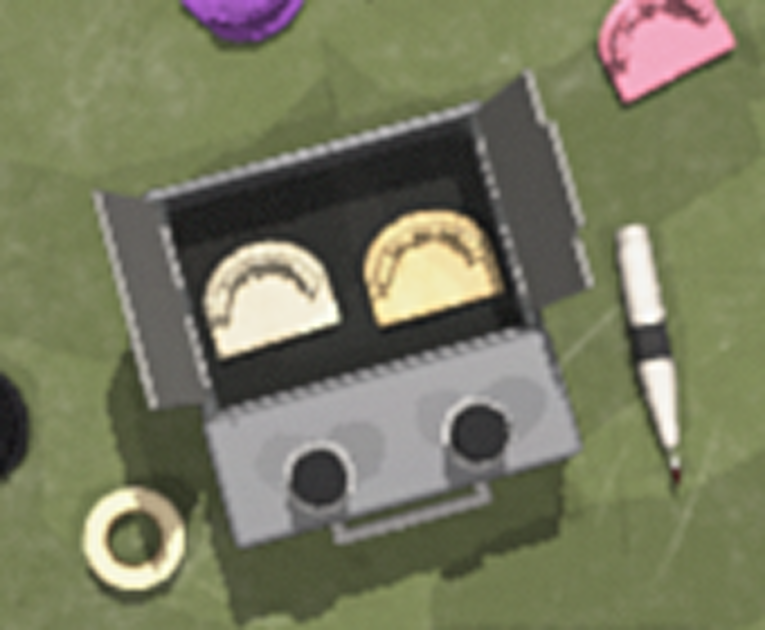

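View pics/scenecrop.png

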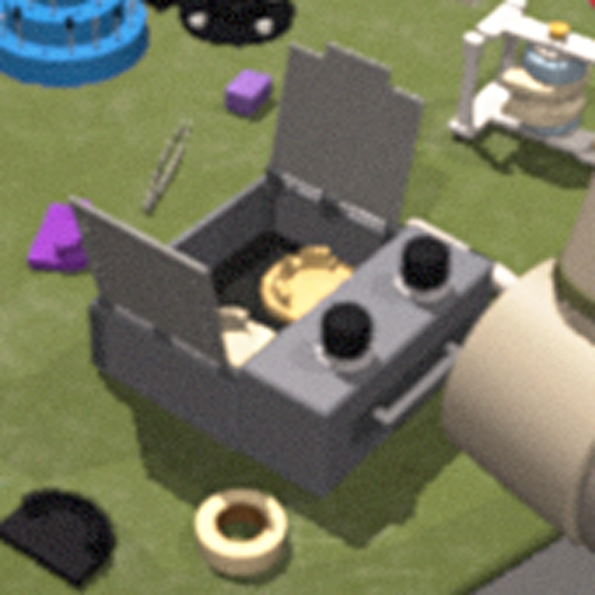

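Run:
```python
from h import *
from scipy.optimize import least_squares
for n in ("top","scene"):
    c=dict(np.load(f"pics/{n}0.npz")); w=cloud(c)
    ok=(w[...,0]>380)&(w[...,0]<700)&(abs(w[...,1]+20)<160)
    yaw=np.deg2rad(13.4)
    # block top
    m=ok&(w[...,2]>83)&(w[...,2]<93)
    P=w[m]; f=np.array([np.cos(yaw),np.sin(yaw)]); 
    a=P[:,:2]@f
    lo=np.percentile(a,1); Q=P[a<lo+74]
    r=cv2.minAreaRect(Q[:,:2].astype(np.float32)); print(n,"block",r,np.median(Q[:,2]))
    m=ok&(w[...,2]>117)&(w[...,2]<128)&(w[...,0]<500)
    P=w[m]; k=P[:,1]>-35
    for S in (P[k],P[~k]):
        if len(S)>5: print(len(S), cv2.minEnclosingCircle(S[:,:2].astype(np.float32)), S.mean(0))
    # leaves
    for side in (1,-1):
        cen=None
    np.save(f"pics/{n}W.npy",w)
```

```text
top block ((464.63677978515625, -33.7296142578125), (75.461181640625, 211.78628540039062), 13.449524879455566) 87.3746031839853
139 ((467.03741455078125, 42.07307815551758), 55.93128967285156) [445.7648848   13.96067061 122.1882813 ]
129 ((466.75433349609375, -82.74698638916016), 17.06216812133789) [467.12309562 -82.42057174 122.49799359]
scene block ((464.48974609375, -33.45928955078125), (75.01412963867188, 214.84234619140625), 13.460332870483398) 87.91502333194182
136 ((467.5893859863281, 43.6668815612793), 58.10540008544922) [448.09715473  19.99819958 121.84464321]
109 ((468.59844970703125, -82.01182556152344), 19.510305404663086) [466.06684609 -81.33150733 121.82132226]
```

```bash
cat >> h.py <<'E'
YAW=np.deg2rad(13.45); O=np.array([534.5,-17.2,0.])
RC=np.array([[np.cos(YAW),-np.sin(YAW),0],[np.sin(YAW),np.cos(YAW),0],[0,0,1]])
def c2w(p): return RC@np.asarray(p,float)+O
def w2c(P): return (P-O)@RC
def leaves(c,w=None):
    L=w2c(cloud(c)); out={}
    for nm,s,hz in (("inner",1,71),("outer",-1,77)):
        # signed: inward distance d, height h from hinge
        d=100-s*L[...,1]; h=L[...,2]-hz; r=np.hypot(d,h); th=np.arctan2(h,d)
        m=(L[...,0]>-15)&(L[...,0]<98)&(r>40)&(r<112)&(th>-0.05)&(th<2.1)&(h>-6)
        out[nm]=(m.sum(),np.round(np.percentile(th[m],[5,25,50,75,95]),3) if m.sum() else None)
    return out
E
python3 - <<'E'
from h import *
for n in ("top","scene"):
    c=dict(np.load(f"pics/{n}0.npz")); print(leaves(c))
    L=w2c(cloud(c))
    m=(L[...,2]>117)&(L[...,2]<128)&(L[...,0]<-40)&(L[...,0]>-110)
    for s in (1,-1):
        P=L[m&(L[...,1]*s>20)&(L[...,1]*s<75)]; print(len(P),cv2.minEnclosingCircle(P[:,:2].astype(np.float32)))
print(c2w([-82,48,109]),c2w([-82,-48,109]))
E
```

```text
{'inner': (np.int64(393), array([1.772, 1.784, 1.791, 1.8  , 1.818])), 'outer': (np.int64(436), array([1.711, 1.735, 1.748, 1.758, 1.771]))}
133 ((-82.00450134277344, 48.09379959106445), 17.115938186645508)
129 ((-81.13360595703125, -47.991790771484375), 17.06219482421875)
{'inner': (np.int64(601), array([1.792, 1.807, 1.816, 1.827, 1.85 ])), 'outer': (np.int64(890), array([1.714, 1.749, 1.768, 1.786, 1.813]))}
122 ((-80.91888427734375, 48.168853759765625), 18.353052139282227)
109 ((-79.169189453125, -47.70575714111328), 19.510286331176758)
[443.58434922  10.41058572 109.        ] [465.91363456 -82.95644817 109.        ]
```

```bash
cat >> h.py <<'E'
from scipy.spatial.transform import Rotation as Rn
def tool(s):
    q=s["ee_rot"]; return Rn.from_quat([q[1],q[2],q[3],q[0]])
def st(ctrl,targets=()):
    s=ctrl.sense(); R=tool(s); p=s["eef_pos"]
    print("t",round(s["time_s"],2),"local",w2c(p).round(1),"F(case)",(s["force"]@RC).round(2),"yaw",np.round(np.degrees(np.arctan2(R.as_matrix()[1,0],R.as_matrix()[0,0])),2),"tilt",R.as_matrix()[:,2].round(4),"grip",round(s["grip_width"],3),"j6",s["joints"][5].round(2))
    for t in targets:
        t=np.asarray(t,float); print(t,"tool delta",R.inv().apply(c2w(t)-p).round(1)); p=c2w(t)
    return s
E
python3 - <<'E'
from h import *
from rig import ctrl
st(ctrl,[(41,165,250),(41,165,160)])
E
```

```text
t 0.1 local [-511.  -383.7  230.8] F(case) [-0.67 -0.82  0.42] yaw 13.97 tilt [-0.      0.0011 -1.    ] grip 0.998 j6 -0.22
[ 41. 165. 250.] tool delta [ 557.  -543.7  -18.5]
[ 41. 165. 160.] tool delta [-0.   0.1 90. ]
```

Choice check: the grey case is the only one with two leaves and knobs. The crop confirms this, and its fitted sizes match (212 wide, 88 high, knob radius 17). I'm moving to just outside the left leaf.

{"op": "carry_out", "data": {
  "plan": [
    [0,[27.8,-27.2,-1],[0,0,0]],
    [0,[27.8,-27.2,-1],[0,0,0]],
    [0,[27.8,-27.2,-1],[0,0,0]],
    [0,[27.8,-27.2,-1],[0,0,0]],
    [0,[27.8,-27.2,-1],[0,0,0]],
    [0,[27.8,-27.2,-1],[0,0,0]],
    [0,[27.8,-27.2,-1],[0,0,0]],
    [0,[27.8,-27.2,-1],[0,0,0]],
    [0,[27.8,-27.2,-1],[0,0,0]],
    [0,[27.8,-27.2,-1],[0,0,0]],
    [0,[27.8,-27.2,-1],[0,0,0]],
    [0,[27.8,-27.2,-1],[0,0,0]],
    [0,[27.8,-27.2,-1],[0,0,0]],
    [0,[27.8,-27.2,-1],[0,0,0]],
    [0,[27.8,-27.2,-1],[0,0,0]],
    [0,[27.8,-27.2,-1],[0,0,0]],
    [0,[27.8,-27.2,-1],[0,0,0]],
    [0,[27.8,-27.2,-1],[0,0,0]],
    [0,[27.8,-27.2,-1],[0,0,0]],
    [0,[27.8,-27.2,-1],[0,0,0]]
  ],
  "grip_force": 30
}}

```text
time_s: 1.77
eef_pos: [535.4, 154.7, 250.9]
ee_rot: [0.0, 0.993, 0.122, -0.0]
force: [0.7, -1.7, 0.4]
grip_width: 0.003
```

Run:
```python
from h import *
from rig import ctrl
st(ctrl,[(41,165,250),(41,165,160)])
```

```text
t 1.77 local [ 40.9 167.  250.9] F(case) [ 0.32 -1.78  0.38] yaw 13.99 tilt [-7.e-04 -1.e-04 -1.e+00] grip 0.003 j6 1.4
[ 41. 165. 250.] tool delta [0.1 2.  0.9]
[ 41. 165. 160.] tool delta [ 0.1  0.  90. ]
```

{"op": "carry_out", "data": {
  "plan": [
    [0,[0,2,30],[0,0,0]],
    [0,[0,0,30],[0,0,0]],
    [0,[0,0,30],[0,0,0]],
    [0,[0,10,0],[0,0,0]],
    [0,[0,8,0],[0,0,0]],
    [0,[0,0,0],[0,0,0]]
  ]
}}

```text
time_s: 2.27
eef_pos: [541.1, 131.5, 163.1]
ee_rot: [0.0, 0.993, 0.121, 0.001]
force: [0.4, 0.0, 0.5]
grip_width: -0.001
```

Run:
```python
from h import *
from rig import ctrl
st(ctrl,[(41,110,160)])
for n in ("top","scene"):
    c=ctrl.capture(n); print(leaves(c)); cv2.imwrite(f"pics/{n}1.png",c["color"])
```

```text
t 2.27 local [ 41.  143.1 163.1] F(case) [ 0.41 -0.08  0.54] yaw 13.87 tilt [ 2.6e-03 -3.0e-04 -1.0e+00] grip -0.001 j6 1.36
[ 41. 110. 160.] tool delta [-0.2 33.1  3.2]
{'inner': (np.int64(3), array([1.752, 1.759, 1.768, 1.77 , 1.772])), 'outer': (np.int64(445), array([1.703, 1.734, 1.746, 1.757, 1.771]))}
{'inner': (np.int64(421), array([1.793, 1.807, 1.819, 1.831, 1.867])), 'outer': (np.int64(0), None)}
```

{"op": "carry_out", "data": {
  "plan": [
    [0,[0,4,0],[0,0,0]],
    [0,[0,4,0],[0,0,0]],
    [0,[0,4,0],[0,0,0]],
    [0,[0,4,0],[0,0,0]],
    [0,[0,4,0],[0,0,0]],
    [0,[0,3,0],[0,0,0]],
    [0,[0,0,0],[0,0,0]]
  ]
}}

```text
time_s: 2.95
eef_pos: [545.5, 110.2, 161.2]
ee_rot: [0.0, 0.993, 0.121, -0.0]
force: [0.6, -0.3, 0.9]
grip_width: 0.001
```

Run:
```python
from h import *
from rig import ctrl
st(ctrl,[(41,105,160)])
c=ctrl.capture("scene"); print(leaves(c)); cv2.imwrite("pics/s2.png",cv2.resize(c["color"][100:290,150:400],None,fx=3,fy=3))
```

```text
t 2.95 local [ 40.3 121.4 161.2] F(case) [ 0.48 -0.44  0.87] yaw 13.94 tilt [-1.e-04 -3.e-04 -1.e+00] grip 0.001 j6 1.32
[ 41. 105. 160.] tool delta [ 0.5 16.4  1.2]
{'inner': (np.int64(611), array([1.599, 1.615, 1.628, 1.647, 1.811])), 'outer': (np.int64(0), None)}
```

View pics/s2.png

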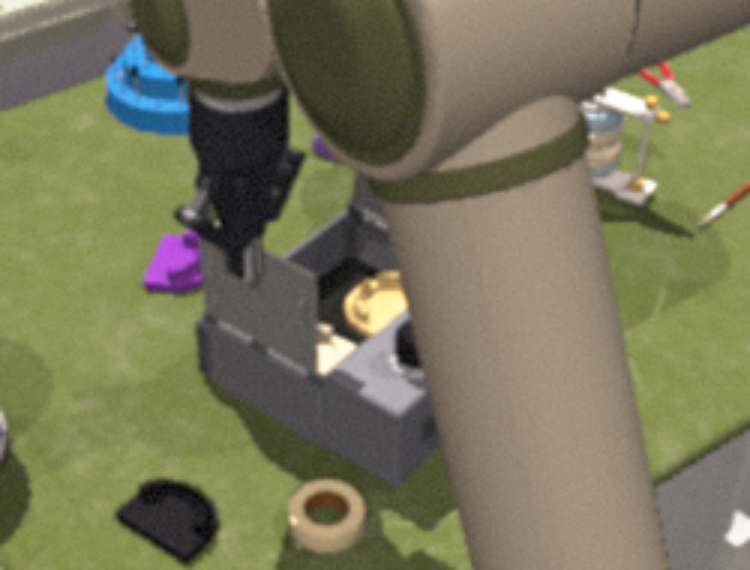

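The leaf has followed to about 1.62 at low force. I'll creep on towards the 1.45 stop.

{"op": "carry_out", "data": {
  "plan": [
    [0,[0,3,0],[0,0,0]],
    [0,[0,3,0],[0,0,0]],
    [0,[0,3,0],[0,0,0]],
    [0,[0,3,0],[0,0,0]],
    [0,[0,1,0],[0,0,0]],
    [0,[0,0,0],[0,0,0]]
  ]
}}

```text
time_s: 3.5
eef_pos: [548.5, 97.9, 161.2]
ee_rot: [0.0, 0.993, 0.121, -0.0]
force: [-0.2, -0.2, 0.9]
grip_width: -0.006
```

{"op": "carry_out", "data": {
  "plan": [
    [0,[0,1,0],[0,0,0]],
    [0,[0,1,0],[0,0,0]]
  ]
}}

```text
time_s: 3.67
eef_pos: [548.9, 96.4, 161.2]
ee_rot: [-0.0, 0.993, 0.122, -0.0]
force: [0.3, 0.9, -0.6]
grip_width: -0.0
```

{"op": "carry_out", "data": {
  "plan": [
    [0,[0,1,0],[0,0,0]],
    [0,[0,0,0],[0,0,0]]
  ]
}}

```text
time_s: 3.83
eef_pos: [549.2, 95.3, 161.3]
ee_rot: [0.0, 0.993, 0.122, -0.0]
force: [-0.9, -0.3, 0.6]
grip_width: 0.001
```

Run:
```python
from h import *
from rig import ctrl
st(ctrl,[(41,105,160)])
c=ctrl.capture("scene"); print(leaves(c))
```

```text
t 3.83 local [ 40.5 106.  161.3] F(case) [-0.94 -0.04  0.63] yaw 13.97 tilt [ 0. -0. -1.] grip 0.001 j6 1.29
[ 41. 105. 160.] tool delta [0.5 1.  1.3]
{'inner': (np.int64(742), array([1.448, 1.47 , 1.485, 1.504, 1.666])), 'outer': (np.int64(1), array([1.722, 1.722, 1.722, 1.722, 1.722]))}
```

{"op": "carry_out", "data": {
  "plan": [
    [0,[0,1,0],[0,0,0]],
    [0,[0,1,0],[0,0,0]]
  ]
}}

```text
time_s: 4.05
eef_pos: [549.7, 93.5, 161.3]
ee_rot: [-0.0, 0.993, 0.122, 0.0]
force: [-0.3, 1.0, -0.6]
grip_width: -0.0
```

{"op": "carry_out", "data": {
  "plan": [
    [0,[0,1,0],[0,0,0]],
    [0,[0,1,0],[0,0,0]]
  ]
}}

```text
time_s: 4.22
eef_pos: [550.2, 91.4, 161.3]
ee_rot: [-0.0, 0.993, 0.122, 0.0]
force: [-0.9, 0.7, -1.1]
grip_width: 0.004
```

Run:
```python
from h import *
from rig import ctrl
st(ctrl,[(41,105,160)])
c=ctrl.capture("scene"); print(leaves(c))
```

```text
t 4.22 local [ 40.5 102.  161.3] F(case) [-0.72  0.9  -1.14] yaw 13.97 tilt [-0.e+00  1.e-04 -1.e+00] grip 0.004 j6 1.28
[ 41. 105. 160.] tool delta [ 0.5 -3.   1.3]
{'inner': (np.int64(765), array([1.41 , 1.432, 1.446, 1.469, 1.615])), 'outer': (np.int64(0), None)}
```

{"op": "carry_out", "data": {
  "plan": [
    [0,[0,1,0],[0,0,0]],
    [0,[0,1,0],[0,0,0]]
  ]
}}

```text
time_s: 4.43
eef_pos: [550.7, 89.5, 161.3]
ee_rot: [-0.0, 0.993, 0.122, -0.0]
force: [-0.3, 1.3, -0.5]
grip_width: -0.0
```

{"op": "carry_out", "data": {
  "plan": [
    [0,[0,1,0],[0,0,0]],
    [0,[0,1,0],[0,0,0]]
  ]
}}

```text
time_s: 4.6
eef_pos: [551.1, 87.5, 161.3]
ee_rot: [-0.0, 0.993, 0.122, -0.0]
force: [-0.7, -0.0, -0.1]
grip_width: -0.002
```

Run:
```python
from h import *
from rig import ctrl
st(ctrl,[(41,105,160)])
c=ctrl.capture("scene"); print(leaves(c))
```

```text
t 4.6 local [ 40.5  98.  161.3] F(case) [-0.67  0.15 -0.13] yaw 13.97 tilt [-1.e-04  0.e+00 -1.e+00] grip -0.002 j6 1.27
[ 41. 105. 160.] tool delta [ 0.5 -7.   1.3]
{'inner': (np.int64(802), array([1.37 , 1.391, 1.408, 1.429, 1.58 ])), 'outer': (np.int64(3), array([1.693, 1.696, 1.7  , 1.707, 1.712]))}
```

{"op": "carry_out", "data": {
  "plan": [
    [0,[0,1,0],[0,0,0]],
    [0,[0,1.5,0],[0,0,0]],
    [0,[0,1.5,0],[0,0,0]]
  ]
}}

```text
time_s: 4.9
eef_pos: [552.1, 83.6, 161.3]
ee_rot: [0.0, 0.993, 0.122, -0.0]
force: [-0.0, 0.9, -0.9]
grip_width: 0.001
```

{"op": "carry_out", "data": {
  "plan": [
    [0,[0,1.5,0],[0,0,0]],
    [0,[0,1.5,0],[0,0,0]],
    [0,[0,1.5,0],[0,0,0]]
  ]
}}

```text
time_s: 5.15
eef_pos: [553.2, 79.2, 161.3]
ee_rot: [-0.0, 0.993, 0.122, 0.0]
force: [-0.5, 1.3, -0.1]
grip_width: 0.001
```

Run:
```python
from h import *
from rig import ctrl
s=st(ctrl)
c=ctrl.capture("scene"); print(leaves(c))
p=w2c(s["eef_pos"])
prev=p
for th in (1.25,1.1,.95,.8,.65,.5,.35,.2,.1,0.0):
    r=88; d=r*np.cos(th)-2*np.sin(th); h=r*np.sin(th)+2*np.cos(th)
    t=np.array([p[0],100-d+14.5,71+h]); print(th,t.round(1),"tool y",(prev-t)[1].round(1),"z",(prev-t)[2].round(1)); prev=t
```

```text
t 5.15 local [ 40.6  89.4 161.3] F(case) [-0.22  1.43 -0.06] yaw 13.96 tilt [ 0.  0. -1.] grip 0.001 j6 1.26
{'inner': (np.int64(859), array([1.286, 1.31 , 1.329, 1.35 , 1.466])), 'outer': (np.int64(3), array([1.711, 1.719, 1.729, 1.763, 1.791]))}
1.25 [ 40.6  88.6 155.1] tool y 0.7 z 6.2
1.1 [ 40.6  76.4 150.3] tool y 12.3 z 4.8
0.95 [ 40.6  64.9 143.7] tool y 11.4 z 6.6
0.8 [ 40.6  54.6 135.5] tool y 10.3 z 8.2
0.65 [ 40.6  45.7 125.8] tool y 9.0 z 9.7
0.5 [ 40.6  38.2 114.9] tool y 7.4 z 10.9
0.35 [ 40.6  32.5 103.1] tool y 5.7 z 11.9
0.2 [40.6 28.7 90.4] tool y 3.9 z 12.6
0.1 [40.6 27.1 81.8] tool y 1.5 z 8.7
0.0 [40.6 26.5 73. ] tool y 0.6 z 8.8
```

The inner leaf is unlocked: it passed 1.45 and is at about 1.31, with less than 1.5 N. I'll fold it on along the arc.

{"op": "carry_out", "data": {
  "plan": [
    [0,[0,0.7,6],[0,0,0]],
    [0,[0,6,2.4],[0,0,0]],
    [0,[0,6.3,2.4],[0,0,0]],
    [0,[0,5.7,3.3],[0,0,0]],
    [0,[0,5.7,3.3],[0,0,0]],
    [0,[0,5.2,4.1],[0,0,0]],
    [0,[0,5.1,4.1],[0,0,0]],
    [0,[0,0,0],[0,0,0]]
  ]
}}

```text
time_s: 5.87
eef_pos: [561.4, 44.6, 134.6]
ee_rot: [-0.0, 0.993, 0.121, -0.001]
force: [0.7, 0.6, -0.1]
grip_width: 0.002
```

Run:
```python
from h import *
from rig import ctrl
s=st(ctrl)
c=ctrl.capture("scene"); print(leaves(c))
c=ctrl.capture("top"); print(leaves(c))
```

```text
t 5.87 local [ 40.5  53.8 134.6] F(case) [ 0.8   0.38 -0.14] yaw 13.91 tilt [-1.5e-03 -2.0e-04 -1.0e+00] grip 0.002 j6 1.2
{'inner': (np.int64(969), array([0.806, 0.839, 0.861, 0.894, 1.123])), 'outer': (np.int64(2), array([1.691, 1.696, 1.702, 1.707, 1.712]))}
{'inner': (np.int64(139), array([0.829, 0.853, 0.868, 0.88 , 0.904])), 'outer': (np.int64(434), array([1.708, 1.735, 1.748, 1.757, 1.77 ]))}
```

{"op": "carry_out", "data": {
  "plan": [
    [0,[0,4.2,4.6],[0,0,0]],
    [0,[0,4.2,4.6],[0,0,0]],
    [0,[0,3.8,5.4],[0,0,0]],
    [0,[0,3.6,5.5],[0,0,0]],
    [0,[0,2.9,5.9],[0,0,0]],
    [0,[0,2.8,6],[0,0,0]],
    [0,[0,2,6.2],[0,0,0]],
    [0,[0,1.9,6.3],[0,0,0]],
    [0,[0,0.8,4.4],[0,0,0]],
    [0,[0,0.8,4.3],[0,0,0]],
    [0,[0,0,3],[0,0,0]],
    [0,[0,0,0],[0,0,0]]
  ]
}}

```text
time_s: 6.97
eef_pos: [567.8, 19.6, 78.8]
ee_rot: [-0.0, 0.993, 0.122, -0.001]
force: [0.6, 0.3, -0.7]
grip_width: 0.002
```

Run:
```python
from h import *
from rig import ctrl
s=st(ctrl)
c=ctrl.capture("scene"); print(leaves(c))
c=ctrl.capture("top"); print(leaves(c))
```

```text
t 6.97 local [40.9 28.1 78.8] F(case) [ 0.64  0.14 -0.71] yaw 13.97 tilt [-1.1e-03  2.0e-04 -1.0e+00] grip 0.002 j6 1.16
{'inner': (np.int64(1001), array([0.066, 0.093, 0.129, 0.758, 1.365])), 'outer': (np.int64(125), array([0.002, 0.014, 0.029, 0.044, 0.545]))}
{'inner': (np.int64(91), array([0.032, 0.057, 0.08 , 0.114, 1.392])), 'outer': (np.int64(461), array([0.047, 1.731, 1.746, 1.757, 1.771]))}
```

Close to flat (TCP z 78.8, leaf top 73 when flat). I'll press down gently in small steps.

{"op": "carry_out", "data": {
  "plan": [
    [0,[0,0,2],[0,0,0]],
    [0,[0,0,1.5],[0,0,0]],
    [0,[0,0,1],[0,0,0]],
    [0,[0,0,0],[0,0,0]]
  ]
}}

```text
time_s: 7.4
eef_pos: [568.0, 19.5, 74.8]
ee_rot: [-0.0, 0.993, 0.122, -0.0]
force: [0.6, 0.3, -0.4]
grip_width: -0.0
```

{"op": "carry_out", "data": {
  "plan": [
    [0,[0,0,1],[0,0,0]],
    [0,[0,0,0.5],[0,0,0]]
  ]
}}

```text
time_s: 7.57
eef_pos: [568.1, 19.5, 73.5]
ee_rot: [0.0, 0.993, 0.122, 0.0]
force: [-0.7, 0.2, 0.6]
grip_width: -0.005
```

Run:
```python
from h import *
from rig import ctrl
s=st(ctrl)
c=ctrl.capture("scene"); print(leaves(c))
```

```text
t 7.57 local [41.2 27.9 73.5] F(case) [-0.61  0.39  0.64] yaw 13.97 tilt [ 1.e-04 -0.e+00 -1.e+00] grip -0.005 j6 1.16
{'inner': (np.int64(1006), array([0.006, 0.032, 0.073, 0.788, 1.361])), 'outer': (np.int64(99), array([-0.047, -0.036, -0.029, -0.007,  0.573]))}
```

{"op": "carry_out", "data": {
  "plan": [
    [0,[0,0,0.7],[0,0,0]],
    [0,[0,0,0],[0,0,0]]
  ]
}}

```text
time_s: 7.78
eef_pos: [568.1, 19.5, 73.0]
ee_rot: [0.0, 0.993, 0.122, 0.0]
force: [-1.5, 0.5, 2.7]
grip_width: 0.002
```

{"op": "carry_out", "data": {
  "plan": [
    [0,[0,0,0.7],[0,0,0]],
    [0,[0,0,0],[0,0,0]]
  ]
}}

```text
time_s: 7.95
eef_pos: [568.1, 19.5, 72.9]
ee_rot: [0.0, 0.993, 0.122, 0.0]
force: [-3.9, 0.1, 8.7]
grip_width: 0.001
```

{"op": "carry_out", "data": {
  "plan": [
    [0,[0,0,0.6],[0,0,0]],
    [0,[0,0,0],[0,0,0]]
  ]
}}

```text
time_s: 8.12
eef_pos: [568.2, 19.5, 72.8]
ee_rot: [0.0, 0.993, 0.122, 0.0]
force: [-4.6, -0.1, 13.5]
grip_width: 0.003
```

The inner leaf is flat: hard contact at z 73.0, where the leaf top should be. Now I'll lift and cross to outside the outer leaf.

{"op": "carry_out", "data": {
  "plan": [
    [0,[0,0,-5],[0,0,0]],
    [0,[0,0,-35],[0,0,0]],
    [0,[0,0,-38],[0,0,0]],
    [0,[0,0,-38],[0,0,0]],
    [0,[0,0,-38],[0,0,0]],
    [0,[0,0,-38],[0,0,0]],
    [0,[0,30,0],[0,0,0]],
    [0,[0,35,0],[0,0,0]],
    [0,[0,35,0],[0,0,0]],
    [0,[0,35,0],[0,0,0]],
    [0,[0,35,0],[0,0,0]],
    [0,[0,25,0],[0,0,0]],
    [0,[0,0,0],[0,0,0]]
  ]
}}

```text
time_s: 9.2
eef_pos: [615.2, -174.4, 262.3]
ee_rot: [0.0, 0.993, 0.119, -0.001]
force: [-0.3, 0.3, -0.6]
grip_width: 0.002
```

Run:
```python
from h import *
from rig import ctrl
s=st(ctrl,[(41,-165,166)])
for n in ("top","scene"):
    c=ctrl.capture(n); print(leaves(c)); cv2.imwrite(f"pics/{n}3.png",cv2.resize(c["color"][120:300,150:400],None,fx=3,fy=3))
```

```text
t 9.2 local [  41.9 -171.6  262.3] F(case) [-0.22  0.36 -0.64] yaw 13.71 tilt [-1.1e-03 -5.0e-04 -1.0e+00] grip 0.002 j6 0.87
[  41. -165.  166.] tool delta [-0.8 -6.7 96.3]
{'inner': (np.int64(1038), array([-0.032, -0.005,  0.021,  0.044,  0.092])), 'outer': (np.int64(360), array([-0.045, -0.028,  1.703,  1.743,  1.761]))}
{'inner': (np.int64(747), array([-0.007,  0.014,  0.029,  0.046,  0.082])), 'outer': (np.int64(491), array([-0.044, -0.028,  1.741,  1.772,  1.801]))}
```

View pics/top3.png

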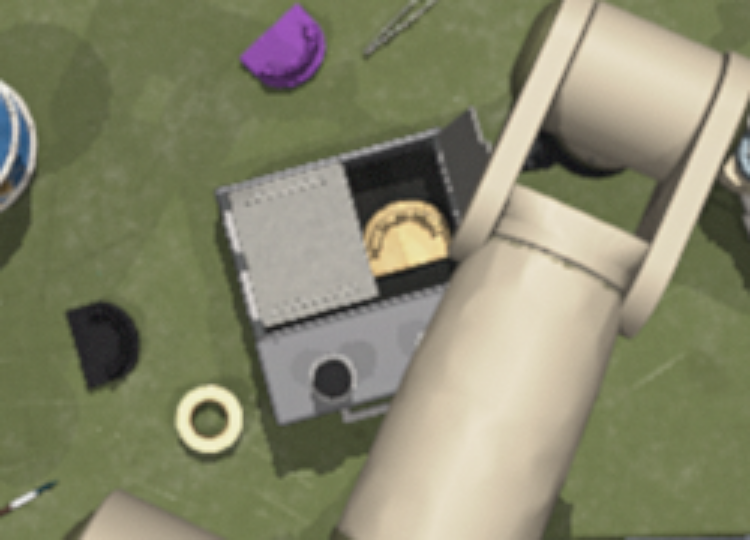

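The inner leaf lies flat. Next I'll descend outside the outer leaf and approach it.

{"op": "carry_out", "data": {
  "plan": [
    [0,[-0.8,0,32],[0,0,0]],
    [0,[0,0,32],[0,0,0]],
    [0,[0,0,32],[0,0,0]],
    [0,[0,-10,0],[0,0,0]],
    [0,[0,-10,0],[0,0,0]],
    [0,[0,-6,0],[0,0,0]],
    [0,[0,-4,0],[0,0,0]],
    [0,[0,-4,0],[0,0,0]],
    [0,[0,-4,0],[0,0,0]],
    [0,[0,-4,0],[0,0,0]],
    [0,[0,-4,0],[0,0,0]],
    [0,[0,0,0],[0,0,0]]
  ]
}}

```text
time_s: 10.3
eef_pos: [603.1, -124.6, 167.7]
ee_rot: [-0.0, 0.993, 0.122, -0.0]
force: [0.7, -0.9, -0.1]
grip_width: -0.005
```

Run:
```python
from h import *
from rig import ctrl
s=st(ctrl,[(41,-105,166)])
for n in ("top","scene"):
    c=ctrl.capture(n); print(leaves(c)); cv2.imwrite(f"pics/{n}4.png",cv2.resize(c["color"][120:300,150:400],None,fx=3,fy=3))
```

```text
t 10.3 local [  41.8 -120.4  167.7] F(case) [ 0.44 -1.03 -0.14] yaw 13.99 tilt [-0.e+00  2.e-04 -1.e+00] grip -0.005 j6 0.93
[  41. -105.  166.] tool delta [ -0.6 -15.4   1.7]
{'inner': (np.int64(1035), array([-0.033, -0.003,  0.02 ,  0.047,  0.093])), 'outer': (np.int64(214), array([-0.048, -0.04 , -0.03 , -0.011,  1.585]))}
{'inner': (np.int64(750), array([-0.006,  0.013,  0.029,  0.048,  0.081])), 'outer': (np.int64(397), array([-0.045, -0.031,  1.57 ,  1.601,  1.629]))}
```

View pics/scene4.png

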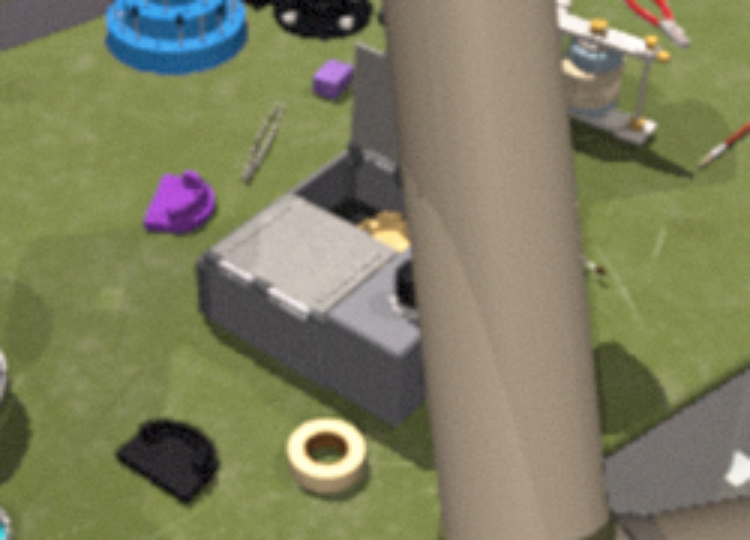

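{"op": "carry_out", "data": {
  "plan": [
    [0,[0,-3,0],[0,0,0]],
    [0,[0,-3,0],[0,0,0]],
    [0,[0,-3,0],[0,0,0]],
    [0,[0,-1,0],[0,0,0]],
    [0,[0,-1,0],[0,0,0]]
  ]
}}

```text
time_s: 10.82
eef_pos: [600.5, -114.4, 167.4]
ee_rot: [0.0, 0.993, 0.122, -0.0]
force: [0.3, -0.7, -0.2]
grip_width: 0.002
```

{"op": "carry_out", "data": {
  "plan": [
    [0,[0,-1,0],[0,0,0]],
    [0,[0,-1,0],[0,0,0]]
  ]
}}

```text
time_s: 10.98
eef_pos: [600.1, -112.6, 167.4]
ee_rot: [-0.0, 0.993, 0.122, -0.0]
force: [0.3, -1.9, 0.2]
grip_width: -0.004
```

{"op": "carry_out", "data": {
  "plan": [
    [0,[0,-1,0],[0,0,0]],
    [0,[0,0,0],[0,0,0]]
  ]
}}

```text
time_s: 11.15
eef_pos: [599.9, -111.5, 167.4]
ee_rot: [-0.0, 0.993, 0.122, -0.0]
force: [0.1, -0.2, 0.2]
grip_width: 0.002
```

Run:
```python
from h import *
from rig import ctrl
s=st(ctrl)
for n in ("scene",):
    c=ctrl.capture(n); print(leaves(c))
```

```text
t 11.15 local [  41.6 -106.9  167.4] F(case) [ 0.09 -0.2   0.21] yaw 13.97 tilt [-1.e-04  2.e-04 -1.e+00] grip 0.002 j6 0.95
{'inner': (np.int64(744), array([-0.004,  0.015,  0.029,  0.046,  0.073])), 'outer': (np.int64(430), array([-0.046, -0.032,  1.453,  1.484,  1.505]))}
```

{"op": "carry_out", "data": {
  "plan": [
    [0,[0,-1,0],[0,0,0]],
    [0,[0,0,0],[0,0,0]]
  ]
}}

```text
time_s: 11.37
eef_pos: [599.7, -110.7, 167.5]
ee_rot: [-0.0, 0.993, 0.122, 0.0]
force: [0.5, -0.2, 0.0]
grip_width: -0.003
```

{"op": "carry_out", "data": {
  "plan": [
    [0,[0,-1,0],[0,0,0]],
    [0,[0,0,0],[0,0,0]]
  ]
}}

```text
time_s: 11.53
eef_pos: [599.4, -109.6, 167.5]
ee_rot: [-0.0, 0.993, 0.122, 0.0]
force: [-0.2, -1.4, -0.1]
grip_width: -0.002
```

{"op": "carry_out", "data": {
  "plan": [
    [0,[0,-0.7,0],[0,0,0]],
    [0,[0,0,0],[0,0,0]]
  ]
}}

```text
time_s: 11.7
eef_pos: [599.2, -109.0, 167.5]
ee_rot: [-0.0, 0.993, 0.122, 0.0]
force: [0.5, -1.1, -1.2]
grip_width: -0.0
```

Run:
```python
from h import *
from rig import ctrl
s=st(ctrl)
for n in ("scene",):
    c=ctrl.capture(n); print(leaves(c))
```

```text
t 11.7 local [  41.6 -104.3  167.5] F(case) [ 0.22 -1.19 -1.16] yaw 13.97 tilt [ 0.  0. -1.] grip -0.0 j6 0.95
{'inner': (np.int64(740), array([-0.006,  0.013,  0.029,  0.048,  0.084])), 'outer': (np.int64(419), array([-0.047, -0.031,  1.435,  1.459,  1.481]))}
```

{"op": "carry_out", "data": {
  "plan": [
    [0,[0,-0.7,0],[0,0,0]],
    [0,[0,0,0],[0,0,0]]
  ]
}}

```text
time_s: 11.92
eef_pos: [599.1, -108.3, 167.5]
ee_rot: [0.0, 0.993, 0.122, -0.0]
force: [0.3, 0.0, -0.3]
grip_width: 0.001
```

{"op": "carry_out", "data": {
  "plan": [
    [0,[0,-0.7,0],[0,0,0]],
    [0,[0,0,0],[0,0,0]]
  ]
}}

```text
time_s: 12.08
eef_pos: [598.9, -107.6, 167.5]
ee_rot: [-0.0, 0.993, 0.122, 0.0]
force: [0.2, -0.1, -0.6]
grip_width: 0.002
```

{"op": "carry_out", "data": {
  "plan": [
    [0,[0,-0.7,0],[0,0,0]],
    [0,[0,0,0],[0,0,0]]
  ]
}}

```text
time_s: 12.25
eef_pos: [598.7, -106.9, 167.5]
ee_rot: [-0.0, 0.993, 0.122, -0.0]
force: [0.5, -0.9, -0.9]
grip_width: 0.003
```

{"op": "carry_out", "data": {
  "plan": [
    [0,[0,-1,0],[0,0,0]],
    [0,[0,0,0],[0,0,0]]
  ]
}}

```text
time_s: 12.42
eef_pos: [598.5, -105.9, 167.5]
ee_rot: [-0.0, 0.993, 0.122, -0.0]
force: [0.8, -0.3, -0.6]
grip_width: 0.0
```

{"op": "carry_out", "data": {
  "plan": [
    [0,[0,-1,0],[0,0,0]],
    [0,[0,0,0],[0,0,0]]
  ]
}}

```text
time_s: 12.58
eef_pos: [598.2, -105.0, 167.5]
ee_rot: [-0.0, 0.993, 0.122, -0.0]
force: [0.7, -0.4, -0.5]
grip_width: -0.001
```

Run:
```python
from h import *
from rig import ctrl
s=st(ctrl)
for n in ("scene",):
    c=ctrl.capture(n); print(leaves(c))
```

```text
t 12.58 local [  41.5 -100.2  167.5] F(case) [ 0.62 -0.55 -0.52] yaw 13.97 tilt [-0.e+00  1.e-04 -1.e+00] grip -0.001 j6 0.96
{'inner': (np.int64(739), array([-0.006,  0.013,  0.028,  0.045,  0.083])), 'outer': (np.int64(430), array([-0.047, -0.032,  1.39 ,  1.417,  1.442]))}
```

{"op": "carry_out", "data": {
  "plan": [
    [0,[0,-1,0],[0,0,0]],
    [0,[0,-1,0],[0,0,0]]
  ]
}}

```text
time_s: 12.8
eef_pos: [597.8, -103.1, 167.5]
ee_rot: [0.0, 0.993, 0.122, 0.0]
force: [1.1, -0.6, -0.5]
grip_width: -0.001
```

{"op": "carry_out", "data": {
  "plan": [
    [0,[0,-1,0],[0,0,0]],
    [0,[0,-1,0],[0,0,0]]
  ]
}}

```text
time_s: 12.97
eef_pos: [597.3, -101.1, 167.5]
ee_rot: [0.0, 0.993, 0.122, 0.0]
force: [-0.2, -0.6, 0.7]
grip_width: 0.003
```

{"op": "carry_out", "data": {
  "plan": [
    [0,[0,-1,0],[0,0,0]],
    [0,[0,-1,0],[0,0,0]],
    [0,[0,-1,0],[0,0,0]]
  ]
}}

```text
time_s: 13.22
eef_pos: [596.5, -98.2, 167.5]
ee_rot: [-0.0, 0.993, 0.122, -0.0]
force: [-0.2, -1.4, -0.6]
grip_width: 0.003
```

Run:
```python
from h import *
from rig import ctrl
s=st(ctrl)
for n in ("scene","top"):
    c=ctrl.capture(n); print(leaves(c))
p=w2c(s["eef_pos"])
prev=p
for th in (1.25,1.1,.95,.8,.65,.5,.35,.2,.1,0.0):
    r=88; d=r*np.cos(th)-2*np.sin(th); h=r*np.sin(th)+2*np.cos(th)
    t=np.array([p[0],-(100-d+14.5),77+h]); print(th,t.round(1),"tool y",(prev-t)[1].round(1),"z",(prev-t)[2].round(1)); prev=t
```

```text
t 13.22 local [ 41.5 -93.2 167.5] F(case) [-0.49 -1.33 -0.64] yaw 13.97 tilt [-0.  0. -1.] grip 0.003 j6 0.97
{'inner': (np.int64(751), array([-0.005,  0.014,  0.029,  0.047,  0.078])), 'outer': (np.int64(427), array([-0.045, -0.029,  1.329,  1.354,  1.374]))}
{'inner': (np.int64(929), array([-0.033, -0.004,  0.019,  0.048,  0.095])), 'outer': (np.int64(151), array([-0.048, -0.038, -0.025,  0.005,  1.382]))}
1.25 [ 41.5 -88.6 161.1] tool y -4.5 z 6.4
1.1 [ 41.5 -76.4 156.3] tool y -12.3 z 4.8
0.95 [ 41.5 -64.9 149.7] tool y -11.4 z 6.6
0.8 [ 41.5 -54.6 141.5] tool y -10.3 z 8.2
0.65 [ 41.5 -45.7 131.8] tool y -9.0 z 9.7
0.5 [ 41.5 -38.2 120.9] tool y -7.4 z 10.9
0.35 [ 41.5 -32.5 109.1] tool y -5.7 z 11.9
0.2 [ 41.5 -28.7  96.4] tool y -3.9 z 12.6
0.1 [ 41.5 -27.1  87.8] tool y -1.5 z 8.7
0.0 [ 41.5 -26.5  79. ] tool y -0.6 z 8.8
```

{"op": "carry_out", "data": {
  "plan": [
    [0,[0,-1.5,1],[0,0,0]],
    [0,[0,-1.5,2],[0,0,0]],
    [0,[0,-1.5,2],[0,0,0]]
  ]
}}

```text
time_s: 13.57
eef_pos: [595.5, -93.8, 162.4]
ee_rot: [0.0, 0.993, 0.122, 0.0]
force: [1.1, -0.4, 1.3]
grip_width: -0.006
```

{"op": "carry_out", "data": {
  "plan": [
    [0,[0,-3,1.9],[0,0,0]],
    [0,[0,-3,1.9],[0,0,0]],
    [0,[0,-3,1.2],[0,0,0]],
    [0,[0,-3,1.2],[0,0,0]]
  ]
}}

```text
time_s: 13.9
eef_pos: [593.2, -83.7, 157.2]
ee_rot: [0.002, 0.993, 0.122, 0.001]
force: [0.3, -12.2, 6.7]
grip_width: -0.001
```

Run:
```python
from h import *
from rig import ctrl
s=st(ctrl)
for n in ("scene","top"):
    c=ctrl.capture(n); print(leaves(c))
```

```text
t 13.9 local [ 41.6 -78.3 157.2] F(case) [ -2.54 -11.94   6.74] yaw 13.96 tilt [ 0.0026 -0.0038 -1.    ] grip -0.001 j6 0.99
{'inner': (np.int64(743), array([-0.008,  0.012,  0.027,  0.044,  0.077])), 'outer': (np.int64(398), array([-0.047, -0.033,  1.159,  1.18 ,  1.196]))}
{'inner': (np.int64(766), array([-0.036, -0.003,  0.023,  0.049,  0.096])), 'outer': (np.int64(151), array([-0.046, -0.027,  0.033,  1.205,  1.22 ]))}
```

The wrist force jumped to about 13 N. I'll stop and look before going on.

Run:
```python
from h import *
from rig import ctrl
s=st(ctrl); print(s["wrist_torque"])
for n in ("scene","top"):
    c=ctrl.capture(n); cv2.imwrite(f"pics/{n}5.png",cv2.resize(c["color"][120:300,150:400],None,fx=3,fy=3))
c=ctrl.capture("wrist"); cv2.imwrite("pics/w5.png",c["color"]); s=st(ctrl)
```

```text
t 14.0 local [ 41.4 -77.7 157. ] F(case) [-1.9  -4.69  3.22] yaw 13.97 tilt [ 0.0018 -0.0027 -1.    ] grip -0.002 j6 0.99
[-0.77695757  0.02821926  0.03638772]
t 14.15 local [ 41.4 -77.4 156.9] F(case) [-0.56 -3.71  5.34] yaw 13.96 tilt [ 0.0012 -0.0015 -1.    ] grip 0.002 j6 0.99
```

View pics/top5.png

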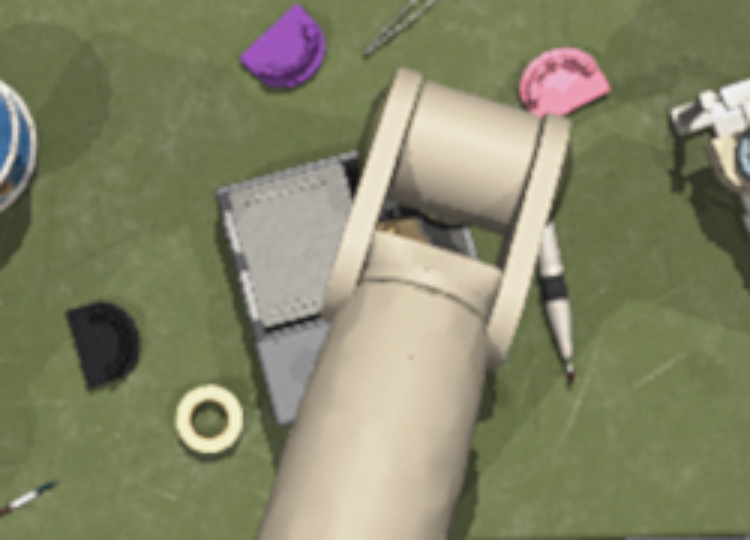

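View pics/w5.png

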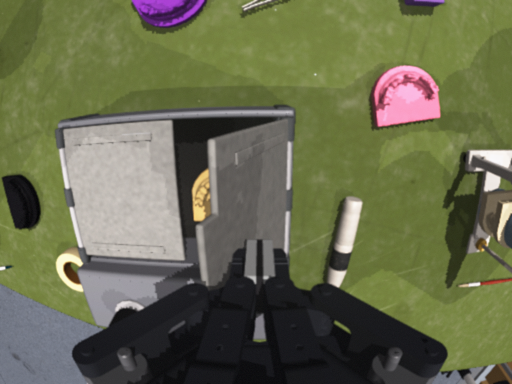

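The wrist view shows the shut gripper's knuckles flaring along the jaw axis, right by the 16 mm tongue at about (205,250). The inner leaf has no tongue, so this didn't come up there. The likely cause is the knuckle touching the tongue rather than a lock, because the leaf is already at about 1.17 and the reading has dropped to 5 N. I'll back off, turn the tool a quarter so the knuckles run along the hinge, and push again.

{"op": "carry_out", "data": {
  "plan": [
    [0,[0,15,0],[0,0,0]],
    [0,[0,20,0],[0,0,0]],
    [0,[0,0,-30],[0,0,0]],
    [0,[0,0,-30],[0,0,0]],
    [0,[0,0,0],[0,0,-1]],
    [0,[0,0,0],[0,0,-1]],
    [0,[0,0,0],[0,0,-1]],
    [0,[0,0,0],[0,0,-1]],
    [0,[0,0,0],[0,0,-1]],
    [0,[0,0,0],[0,0,-1]],
    [0,[0,0,0],[0,0,-1]],
    [0,[0,0,0],[0,0,-1]],
    [0,[0,0,0],[0,0,-1]],
    [0,[0,0,0],[0,0,-1]],
    [0,[0,0,0],[0,0,-1]],
    [0,[0,0,0],[0,0,-1]],
    [0,[0,0,0],[0,0,-1]],
    [0,[0,0,0],[0,0,-1]],
    [0,[0,0,0],[0,0,-1]],
    [0,[0,0,0],[0,0,0]]
  ]
}}

```text
time_s: 15.82
eef_pos: [600.9, -116.6, 215.6]
ee_rot: [-0.001, 0.614, 0.789, 0.0]
force: [0.5, -1.4, -0.4]
grip_width: 0.0
```

Run:
```python
from h import *
from rig import ctrl
s=st(ctrl,[(41,-108,164),(41,-80,164)]); print(s["joints"].round(2))
for n in ("scene","top"):
    c=ctrl.capture(n); print(leaves(c)); cv2.imwrite(f"pics/{n}6.png",cv2.resize(c["color"][120:300,150:400],None,fx=3,fy=3))
```

```text
t 15.82 local [  41.5 -112.1  215.6] F(case) [ 0.15 -1.49 -0.35] yaw 104.17 tilt [-0.0012  0.0011 -1.    ] grip 0.0 j6 -0.63
[  41. -108.  164.] tool delta [ 4.  -0.4 51.6]
[ 41. -80. 164.] tool delta [28.   0.4  0. ]
[-0.38  0.52  1.24  0.    1.39 -0.63]
{'inner': (np.int64(751), array([-0.005,  0.015,  0.03 ,  0.046,  0.078])), 'outer': (np.int64(460), array([-0.045, -0.028,  1.159,  1.175,  1.192]))}
{'inner': (np.int64(1022), array([-0.034, -0.004,  0.018,  0.045,  0.09 ])), 'outer': (np.int64(280), array([-0.046, -0.034, -0.011,  1.192,  1.212]))}
```

View pics/scene6.png

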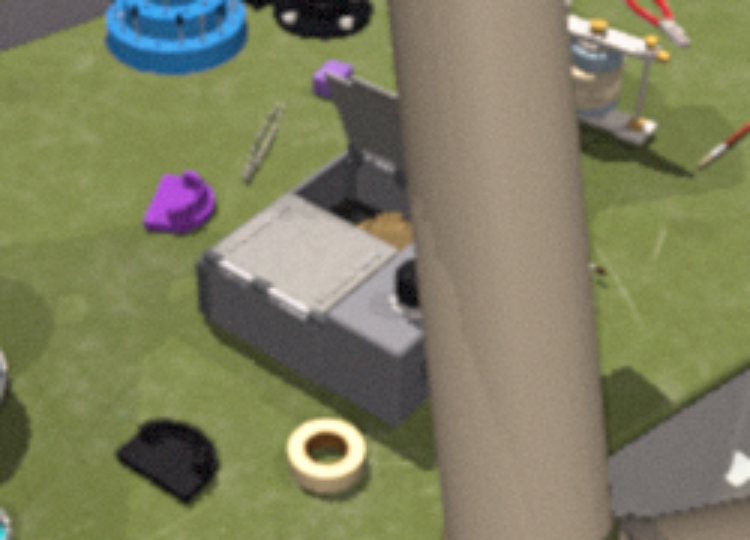

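{"op": "carry_out", "data": {
  "plan": [
    [0,[2,0,28],[0,0,0]],
    [0,[2,0,28],[0,0,0]],
    [0,[12,0,0],[0,0,0]],
    [0,[12,0,0],[0,0,0]],
    [0,[2,0,0],[0,0,0]],
    [0,[0,0,0],[0,0,0]]
  ]
}}

```text
time_s: 16.42
eef_pos: [594.4, -86.2, 162.4]
ee_rot: [0.001, 0.616, 0.788, 0.001]
force: [-0.2, -1.2, 0.6]
grip_width: -0.002
```

{"op": "carry_out", "data": {
  "plan": [
    [0,[2,0,0],[0,0,0]],
    [0,[2,0,0],[0,0,0]],
    [0,[2,0,0],[0,0,0]]
  ]
}}

```text
time_s: 16.67
eef_pos: [592.8, -81.9, 161.0]
ee_rot: [0.001, 0.616, 0.788, -0.0]
force: [2.8, -7.2, 0.0]
grip_width: -0.0
```

{"op": "carry_out", "data": {
  "plan": [
    [0,[2,0,0],[0,0,0]],
    [0,[2,0,0],[0,0,0]],
    [0,[2,0,0],[0,0,0]]
  ]
}}

```text
time_s: 16.92
eef_pos: [591.1, -76.2, 160.6]
ee_rot: [0.001, 0.616, 0.788, -0.0]
force: [0.1, -0.8, 0.5]
grip_width: -0.002
```

Run:
```python
from h import *
from rig import ctrl
s=st(ctrl)
for n in ("scene","top"):
    c=ctrl.capture(n); print(leaves(c))
```

```text
t 16.92 local [ 41.3 -70.6 160.6] F(case) [-0.05 -0.79  0.49] yaw 103.91 tilt [ 7.e-04 -8.e-04 -1.e+00] grip -0.002 j6 -0.57
{'inner': (np.int64(749), array([-0.007,  0.014,  0.028,  0.045,  0.075])), 'outer': (np.int64(393), array([-0.046, -0.031,  1.087,  1.11 ,  1.124]))}
{'inner': (np.int64(666), array([-0.034, -0.005,  0.019,  0.049,  0.107])), 'outer': (np.int64(89), array([-0.047, -0.035, -0.019,  1.122,  1.137]))}
```

{"op": "carry_out", "data": {
  "plan": [
    [0,[2,0,3],[0,0,0]],
    [0,[3,0,3],[0,0,0]],
    [0,[4,0,3],[0,0,0]],
    [0,[0,0,0],[0,0,0]]
  ]
}}

```text
time_s: 17.35
eef_pos: [588.2, -65.8, 150.5]
ee_rot: [-0.001, 0.616, 0.788, -0.0]
force: [0.1, 0.5, -0.1]
grip_width: -0.004
```

{"op": "carry_out", "data": {
  "plan": [
    [0,[4,0,3.3],[0,0,0]],
    [0,[4,0,3.5],[0,0,0]],
    [0,[2.5,0,3],[0,0,0]]
  ]
}}

```text
time_s: 17.6
eef_pos: [586.0, -56.0, 141.1]
ee_rot: [-0.0, 0.616, 0.788, 0.0]
force: [0.2, 0.3, 1.2]
grip_width: 0.001
```

Run:
```python
from h import *
from rig import ctrl
s=st(ctrl)
for n in ("scene","top"):
    c=ctrl.capture(n); print(leaves(c))
```

```text
t 17.6 local [ 41.1 -49.7 141.1] F(case) [0.29 0.27 1.15] yaw 103.98 tilt [-2.e-04  2.e-04 -1.e+00] grip 0.001 j6 -0.54
{'inner': (np.int64(748), array([-0.007,  0.013,  0.029,  0.046,  0.082])), 'outer': (np.int64(295), array([-0.047, -0.035, -0.018,  0.808,  1.01 ]))}
{'inner': (np.int64(377), array([-0.032, -0.003,  0.027,  0.053,  0.095])), 'outer': (np.int64(82), array([-0.04 , -0.021,  0.794,  0.817,  0.845]))}
```

Folding freely now at about 0.8 (roughly 1 N). Continuing the arc.

{"op": "carry_out", "data": {
  "plan": [
    [0,[4,0,4.7],[0,0,0]],
    [0,[3.7,0,4.8],[0,0,0]],
    [0,[3.7,0,5.4],[0,0,0]],
    [0,[3.5,0,5.5],[0,0,0]],
    [0,[2.9,0,5.9],[0,0,0]],
    [0,[2.8,0,5.9],[0,0,0]],
    [0,[2,0,6.2],[0,0,0]],
    [0,[1.8,0,6.2],[0,0,0]],
    [0,[0,0,0],[0,0,0]]
  ]
}}

```text
time_s: 18.45
eef_pos: [579.5, -32.5, 95.3]
ee_rot: [-0.001, 0.616, 0.788, -0.0]
force: [0.2, 0.0, 0.8]
grip_width: -0.004
```

Run:
```python
from h import *
from rig import ctrl
s=st(ctrl)
for n in ("scene","top"):
    c=ctrl.capture(n); print(leaves(c))
```

```text
t 18.45 local [ 40.3 -25.3  95.3] F(case) [ 0.18 -0.02  0.8 ] yaw 103.98 tilt [-2.4e-03  6.0e-04 -1.0e+00] grip -0.004 j6 -0.5
{'inner': (np.int64(940), array([-0.001,  0.022,  0.041,  0.217,  0.344])), 'outer': (np.int64(696), array([-0.042,  0.194,  0.22 ,  0.351,  0.692]))}
{'inner': (np.int64(141), array([-0.019,  0.03 ,  0.094,  0.301,  0.366])), 'outer': (np.int64(75), array([0.157, 0.193, 0.21 , 0.239, 0.268]))}
```

{"op": "carry_out", "data": {
  "plan": [
    [0,[0.8,0,4],[0,0,0]],
    [0,[0.7,0,4],[0,0,0]],
    [0,[0.3,0,3],[0,0,0]],
    [0,[0,0,2],[0,0,0]],
    [0,[0,0,1],[0,0,0]],
    [0,[0,0,0],[0,0,0]]
  ]
}}

```text
time_s: 19.05
eef_pos: [579.7, -31.1, 82.6]
ee_rot: [-0.0, 0.616, 0.788, -0.0]
force: [-0.4, -0.4, -0.9]
grip_width: -0.0
```

{"op": "carry_out", "data": {
  "plan": [
    [0,[0,0,0.8],[0,0,0]],
    [0,[0,0,0.7],[0,0,0]]
  ]
}}

```text
time_s: 19.22
eef_pos: [579.9, -31.2, 81.5]
ee_rot: [0.0, 0.616, 0.788, 0.0]
force: [-0.0, 0.0, 0.1]
grip_width: -0.004
```

{"op": "carry_out", "data": {
  "plan": [
    [0,[0,0,0.7],[0,0,0]],
    [0,[0,0,0],[0,0,0]]
  ]
}}

```text
time_s: 19.38
eef_pos: [579.8, -31.2, 80.6]
ee_rot: [-0.0, 0.616, 0.788, -0.0]
force: [0.2, -0.1, 0.0]
grip_width: -0.003
```

{"op": "carry_out", "data": {
  "plan": [
    [0,[0,0,0.6],[0,0,0]],
    [0,[0,0,0],[0,0,0]]
  ]
}}

```text
time_s: 19.55
eef_pos: [579.9, -31.2, 80.0]
ee_rot: [-0.0, 0.616, 0.788, -0.0]
force: [0.6, 0.6, 0.3]
grip_width: -0.005
```

{"op": "carry_out", "data": {
  "plan": [
    [0,[0,0,0.6],[0,0,0]],
    [0,[0,0,0],[0,0,0]]
  ]
}}

```text
time_s: 19.72
eef_pos: [579.8, -31.2, 79.4]
ee_rot: [-0.0, 0.616, 0.788, -0.0]
force: [-0.4, 0.4, -0.3]
grip_width: 0.001
```

{"op": "carry_out", "data": {
  "plan": [
    [0,[0,0,0.6],[0,0,0]],
    [0,[0,0,0],[0,0,0]]
  ]
}}

```text
time_s: 19.88
eef_pos: [579.9, -31.2, 79.0]
ee_rot: [0.0, 0.616, 0.788, 0.0]
force: [-0.6, -0.0, 2.1]
grip_width: 0.004
```

{"op": "carry_out", "data": {
  "plan": [
    [0,[0,0,0.6],[0,0,0]],
    [0,[0,0,0],[0,0,0]]
  ]
}}

```text
time_s: 20.05
eef_pos: [579.9, -31.2, 79.0]
ee_rot: [0.0, 0.616, 0.788, 0.0]
force: [-3.6, 0.5, 7.5]
grip_width: -0.001
```

Hard contact at z 79.0, the expected flat top of the outer leaf. One small extra press, then I'll lift clear and check.

{"op": "carry_out", "data": {
  "plan": [
    [0,[0,0,0.5],[0,0,0]],
    [0,[0,0,0],[0,0,0]],
    [0,[0,0,-5],[0,0,0]],
    [0,[0,0,-35],[0,0,0]],
    [0,[0,0,-38],[0,0,0]],
    [0,[0,0,-38],[0,0,0]],
    [0,[0,0,-38],[0,0,0]],
    [0,[-38,0,0],[0,0,0]],
    [0,[-38,0,0],[0,0,0]],
    [0,[-38,0,0],[0,0,0]],
    [0,[-38,0,0],[0,0,0]],
    [0,[-38,0,0],[0,0,0]],
    [0,[-30,20,0],[0,0,0]],
    [0,[-20,30,0],[0,0,0]],
    [0,[-20,30,0],[0,0,0]],
    [0,[-20,30,0],[0,0,0]],
    [0,[-20,30,0],[0,0,0]],
    [0,[0,0,0],[0,0,0]]
  ]
}}

```text
time_s: 21.55
eef_pos: [742.1, -272.1, 211.6]
ee_rot: [-0.007, 0.616, 0.788, -0.0]
force: [0.1, -0.9, -4.9]
grip_width: 0.002
```

Run:
```python
from h import *
from rig import ctrl
s=st(ctrl)
for n in ("scene","top"):
    c=ctrl.capture(n); print(leaves(c)); cv2.imwrite(f"pics/{n}7.png",cv2.resize(c["color"][100:300,150:420],None,fx=2.8,fy=2.8))
    L=w2c(cloud(c)); 
    for a,b,xs in ((20,95,"inner"),(-95,-5,"outer")):
        m=(L[...,0]>-18)&(L[...,0]<100)&(L[...,1]>a)&(L[...,1]<b); P=L[m]; 
        P=P[(P[:,2]>50)&(P[:,2]<110)]; k=np.linalg.lstsq(np.c_[P[:,1],np.ones(len(P))],P[:,2],rcond=None)[0]; print(xs,len(P),np.median(P[:,2]).round(1),"slope",k[0].round(4))
    o=dict(np.load(f"pics/{n}0.npz")); Wo=cloud(o); 
    d=np.abs(o["color"].astype(int)-c["color"]).sum(2); cv2.imwrite(f"pics/d{n}7.png",np.clip(d,0,255).astype(np.uint8))
```

```text
t 21.55 local [ 142.6 -296.2  211.6] F(case) [-0.07 -0.87 -4.92] yaw 103.96 tilt [-0.0117  0.0088 -0.9999] grip 0.002 j6 -0.74
{'inner': (np.int64(812), array([-0.003,  0.028,  0.057,  0.084,  0.112])), 'outer': (np.int64(586), array([-0.012,  0.013,  0.027,  0.041,  0.068]))}
inner 885 73.1 slope -0.0114
outer 535 79.3 slope -0.0013
{'inner': (np.int64(852), array([-0.025,  0.022,  0.056,  0.084,  0.121])), 'outer': (np.int64(1063), array([-0.034, -0.006,  0.019,  0.048,  0.093]))}
inner 757 72.5 slope -0.017
outer 1469 78.4 slope 0.004
```

View pics/top7.png

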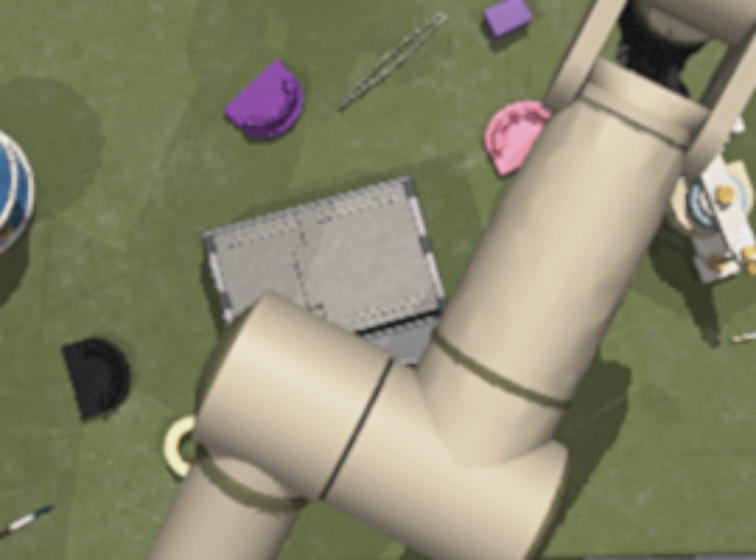

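View pics/scene7.png

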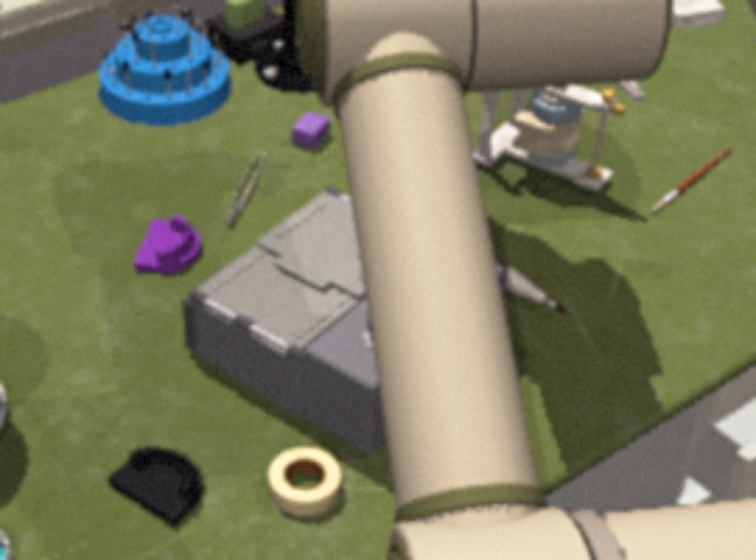

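View pics/dtop7.png

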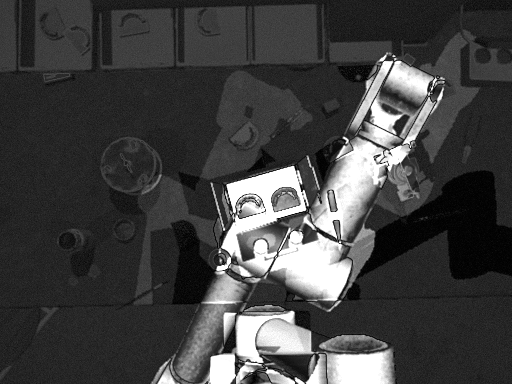

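Both leaves are flat (73 and 79 mm, as they should be). The arm ended near its reach limit with a -4.9 N reading, so I'll bring it back to free space and check again, including the bystanders.

{"op": "carry_out", "data": {
  "plan": [
    [0,[0,-15,-5],[0,0,0]],
    [0,[0,-30,-5],[0,0,0]],
    [0,[0,-35,0],[0,0,0]],
    [0,[0,-35,0],[0,0,0]],
    [0,[0,-35,0],[0,0,0]],
    [0,[0,-35,0],[0,0,0]],
    [0,[0,-35,0],[0,0,0]],
    [0,[0,-35,0],[0,0,0]],
    [0,[0,-35,0],[0,0,0]],
    [0,[0,-35,0],[0,0,0]],
    [0,[0,-35,0],[0,0,0]],
    [0,[0,-35,0],[0,0,0]],
    [0,[0,0,0],[0,0,0]],
    [0,[0,0,0],[0,0,0]]
  ]
}}

```text
time_s: 22.82
eef_pos: [366.8, -369.7, 236.2]
ee_rot: [0.011, 0.617, 0.787, 0.0]
force: [0.1, 0.2, 0.2]
grip_width: 0.003
```

Run:
```python
from h import *
from rig import ctrl
s=st(ctrl)
for n in ("scene","top"):
    c=ctrl.capture(n); print(leaves(c)); cv2.imwrite(f"pics/{n}8.png",c["color"])
    L=w2c(cloud(c))
    for a,b,xs in ((20,95,"inner"),(-95,-5,"outer")):
        m=(L[...,0]>-18)&(L[...,0]<100)&(L[...,1]>a)&(L[...,1]<b); P=L[m]; 
        P=P[(P[:,2]>50)&(P[:,2]<110)]; print(xs,len(P),np.median(P[:,2]).round(1))
    o=dict(np.load(f"pics/{n}0.npz"))
    d=np.abs(o["color"].astype(int)-c["color"]).sum(2); cv2.imwrite(f"pics/d{n}8.png",np.clip(d*2,0,255).astype(np.uint8))
```

```text
t 22.82 local [-245.1 -303.8  236.2] F(case) [0.18 0.19 0.24] yaw 103.82 tilt [ 0.0177 -0.0131 -0.9998] grip 0.003 j6 -1.26
{'inner': (np.int64(811), array([0.   , 0.028, 0.059, 0.083, 0.109])), 'outer': (np.int64(736), array([-0.01 ,  0.013,  0.029,  0.047,  0.082]))}
inner 886 73.2
outer 906 79.3
{'inner': (np.int64(1077), array([-0.024,  0.017,  0.051,  0.081,  0.117])), 'outer': (np.int64(1079), array([-0.033, -0.004,  0.019,  0.045,  0.089]))}
inner 1213 72.4
outer 1467 78.3
```

View pics/top8.png

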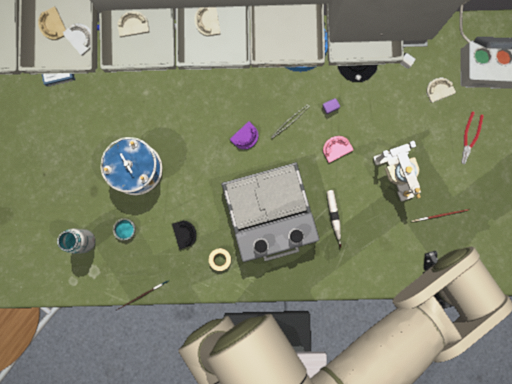

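View pics/dtop8.png

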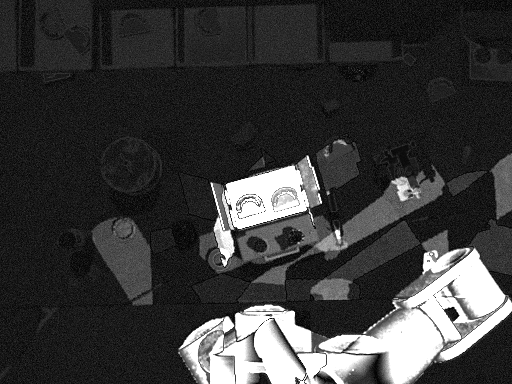

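View pics/scene8.png

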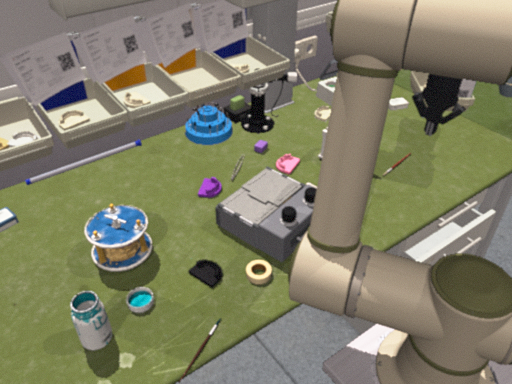

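The case is shut at top (268,205). The tape (219,260), handpiece (335,217), articulator (403,170) and pink cast (338,148) all sit at their starting pixels, and the differences there are only shadows. The arm is clear, at about 0 N. Handing in.

Run:
```python
from rig import ctrl
print(ctrl.finish_job())
```

```text
the job is handed in; nothing more can be done
None
```

The case is closed: I folded the inner leaf flat first, then the outer leaf down over it, and handed the job in at about 23 s of the 72 s allowed. Neither leaf was locked. Pushed gently, each passed the 1.45 stop with no more than about 2 N on the wrist, so I left both knobs alone.

**Force on the outer leaf:** at about 1.17 rad the wrist force jumped to about 14 N. By then the leaf was well past the lock stop. The gripper's wide knuckles had probably caught the tongue, though I could not confirm that. I backed off, turned the tool a quarter turn and pushed again. There was a short 7–8 N peak at first contact, then it folded at about 1 N. I pressed each leaf down until it met a hard stop, with about 14 N on the inner leaf and 8 N on the outer.

**Last checks:**
- **Leaves:** the cameras put the tops at about 73 mm (inner) and 79 mm (outer), the heights expected when shut. Both looked flat in the pictures after I lifted clear.
- **Bystanders:** the tape, handpiece and look-alikes are at their starting positions in the before and after top views, which differ there only by shadows. The casts are hidden under the leaves and nothing touched them.
- **Arm:** clear of everything at about 0 N. While moving away it went near its reach limit and read −4.9 N; the next move brought this back to zero, and no object had shifted.

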